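Work a jammed spray can out of its rack and stand it by the roof part

ROBOT

A 6-joint arm with a two-finger parallel gripper is mounted at the origin on a cart in front of the work surface, level with it; the furniture and walls round the work are solid. World frame = base frame: x ahead of the robot, y to its left, z up, the work surface at z = 0. Lengths are in m, angles in rad, forces in N, time in s.
With the tool pointing down it reaches from about 0.35 to 0.925 m from the base axis. Payload 6.4 kg.
Tool frame: the origin (TCP) lies midway between the tips of the shut fingers; the grasp point (between the pads) lies 19 mm behind it; z points along the fingers, y is the line along which they close (so a half turn about z gives the same grasp; the last joint's range is limited). The gripper opens to 94 mm and grips with 3 to 60 N. Pads are 16 mm wide; open, the fingers measure 119 mm over their backs; the gripper's body (75 mm by 177 mm) begins 78 mm behind the grasp point.
Start: joints at [-1.379, 0.245, 1.558, -0, 1.339, -0.174], TCP at [0.233, -0.607, 0.205] pointing down, gripper open.
Joint ranges: [-3.13, 3.13], [-1.02, 2.26], [0.13, 2.54], [-0.95, 4.09], [0.21, 2.88], [-2.74, 2.74]. Speed limits (rad/s): [2.57, 2.57, 3.14, 3.14, 3.14, 3.14].

INTERFACE

Orientations are given as a 3x3 rotation matrix whose columns are the frame's x, y, z axes.
In Python, from plant import arm, vision gives the robot as it stands.
- The arm moves only by the shell command python3 -m creep 'ROWS' [FORCE]. ROWS is JSON, one flat list of numbers, 7 for each row, row after row: the finger opening in cm, from 0 to 9.4, then the shift along the tool's x, y, z in cm, then the turn, a rotation vector about the tool's x, y, z in degrees. In form: [fingers, tx, ty, tz, wx, wy, wz, fingers, tx, ty, tz, wx, wy, wz, ...]. A call has 1 to 12 rows; each row shifts and turns the commanded pose from where the row before left it, along the tool's axes as they then stand; what a row does not reach is not made up. A row lasts 1/12 s, in which the tool goes at most 41.7 mm and 7.16 degrees, less where a joint would pass 70% of its speed; a pose out of reach is approached as far as the arm can. A call with a gripper value outside its range is refused whole. The fingers move at their own pace and stop on an object; FORCE is the grip in N (left out, the last holds). Time passes only in rows, so rows that do not move let the fingers close. It gives the time, the measured TCP pose, the force, the opening and the grip force at its end, in the units of the state.
- arm.sense(): the state, without advancing time (a new reading comes with each control period).
- vision.camera(name): name is "side" or "top"; returns a dict with "pixels" (400x640x3 uint8, red, green, blue), "fx", "fy", "cx", "cy" (pixels), "origin" and "orientation" of the camera in the world. Camera axes: x right, y up, looking along -z (the intrinsics and any distortion apply to the point x, -y, -z); pixel columns grow to the right and rows downward; lengths in m; the calibration is good to about 2 mm. A picture is of the moment at which its call begins. There is no depth.
- arm.hand_in(): hands the job in; it is judged then, once.
The state is a dict: "time_s": time; "joint_positions": joint angles; "dq": joint speeds; "tau": joint torques, N m; "tcp_pos": TCP position; "ee_rot": TCP orientation; "wrist_force": force on the tool from outside, world axes, zero at the start; "ft_torque": the same for the moment, N m; "finger_gap": finger opening in m; "gripper_force": force on a finger pad.
Only numpy, scipy, OpenCV 4.12 (cv2) and the standard library are available. Lean on these libraries where they do the work, as an engineer would, in place of code of your own. Each camera call takes 0.05 s, during which the arm holds its last target. There are 200 camera calls.

TASK

The small spray-adhesive can is jammed in the middle pocket of the loose bottle rack. Work it out by its protruding end with small wiggles, keeping the rack standing on the table where it is (do not lift, tip or drag the rack along; a straight pull brings the rack with it), then stand the can upright on the free part of the dark base plate, next to the roof part. Leave the two bottles in the rack and the roof part where they are.

Things in the scene. Friction and masses are not known exactly. Their poses are not given: they have to be found in the camera images.
- can: Small spray-adhesive can to be freed: cylinder 41 mm wide, 96 mm high, with a 16 mm wide spray cap up to 108 mm; 0.09 to 0.18 kg. Origin: centre of its underside; z axis along it to the cap (leaning 17 degrees to the rack's front while in the pocket). Its lower 46 mm stand in the rack's middle pocket; the upper 50 mm of the cylinder and the cap stick out. Free once drawn 47 mm along its axis.
- rack: Loose grey rack, 0.8 kg, 150 x 230 mm base sheet on rubber feet, held on the table by friction alone. Its sloped insert (84 deep, 230 wide, 52 mm high) has a face that slopes down to the rack's front (-x) by 0.30 rad, with three pockets square to it side by side along rack y. Origin: on the table under the insert; z up. The can's underside centre rests at rack (2, 0, 33) mm.
- mouth (a point): Centre of the middle pocket's mouth, 76 mm above the table. Two sprung rubber cheeks (rack +y and -y sides) clamp the can over the pocket's depth: it rubs with roughly 9 to 18 N in whichever direction it slides. While twisted about its axis it needs only a fraction of that along the axis: 4 mm of pull with each 0.8 rad of to-and-fro twist is fine. 2.5 mm play to front and back. The can may be gripped firmly (40 N).
- glue: Slim glue bottle, 23 mm in diameter, 90 mm high with a long nozzle, loose in the rack's pocket at rack y = +80 mm, standing out about 44 mm beyond the insert's face. Origin: centre of its underside. Leave it.
- oil: Slim oil dropper bottle, 25 mm in diameter, 82 mm high, loose in the rack's pocket at rack y = -80 mm, standing out about 36 mm beyond the insert's face. Origin: centre of its underside. Leave it.
- plate: Dark flat base plate fixed to the table, 155 mm along its x, 235 mm along its y, top 11 mm above the table. Origin: centre of its underside; z up. Its -y half carries the roof part, its +y half (towards the robot) is free.
- roof: Dark printed model roof, 88 x 118 mm and 55 mm high, lying on the -y half of the base plate, its 118 mm side along the plate's x. Origin: centre of its underside. Leave it.

How it is judged:
By the outcome, as a careful person would: the job done as asked, in the order asked, and still so for the second after the job is handed in, with the robot touching nothing.
It also fails if it takes over 72 s, if anything falls off the work surface, if the arm or the gripper's body presses on something with over 40 N, if the wrist force passes 120 N, or if a joint passes its speed limit or range.

## Working session

There is one attempt and no reset: what is moved stays moved. The work goes in short steps, Python scripts to look and compute and a shell command to move; the robot and the scene stay as the last step left them, time stands still between calls to the robot, and variables do not carry over. Pictures are saved under pics/ and viewed, at most 10 in all, crops included, and the job is handed in when it is done.

```bash
ls; mkdir -p pics
python3 - <<'E'
from plant import arm, vision
import cv2
print(arm.sense())
for n in("side","top"):
    c=vision.camera(n); cv2.imwrite(f"pics/{n}0.png",c["pixels"][:,:,::-1])
    print({k:v for k,v in c.items() if k!="pixels"})
E
```

```text
pics
{'time_s': 0.0, 'joint_positions': array([-1.37907826e+00,  2.45791850e-01,  1.55895205e+00, -2.25054130e-05,
        1.33871493e+00, -1.74090042e-01]), 'dq': array([ 0.00049234, -0.00167592, -0.00136123, -0.0004567 , -0.00114628,
       -0.0006205 ]), 'tau': array([ 1.48046292e-03, -4.15840030e+01, -3.14595258e+01,  6.84832153e-02,
        3.32265557e-02, -1.44610626e-04]), 'tcp_pos': array([ 0.23240094, -0.60641126,  0.20439289]), 'ee_rot': array([[ 9.33833199e-01,  3.57708562e-01, -3.77092880e-04],
       [ 3.57708633e-01, -9.33831458e-01,  1.82781212e-03],
       [ 3.01682848e-04, -1.84176101e-03, -9.99998258e-01]]), 'wrist_force': array([0.52450528, 0.85114782, 0.56137387]), 'ft_torque': array([ 0.00790266,  0.00278928, -0.01216459]), 'gripper_force': 0.0, 'finger_gap': 0.09382079453991614}
{'fx': 395.09706853488615, 'fy': 395.09706853488615, 'cx': 318.20911012264133, 'cy': 197.34821480625214, 'origin': array([0.52153253, 0.46344373, 0.7303638 ]), 'orientation': array([[-0.99186809,  0.08969822, -0.09028795],
       [-0.12704144, -0.7403078 ,  0.66015516],
       [-0.00762613,  0.66625715,  0.74568308]])}
{'fx': 464.5502071390393, 'fy': 464.5502071390393, 'cx': 313.57698268506556, 'cy': 201.4109353227214, 'origin': array([ 0.54528176, -0.12592131,  1.02497768]), 'orientation': array([[-0.01665282,  0.99793246, -0.06207641],
       [-0.99985601, -0.01641805,  0.00429007],
       [ 0.00326203,  0.06213892,  0.99806218]])}
```

View pics/side0.png

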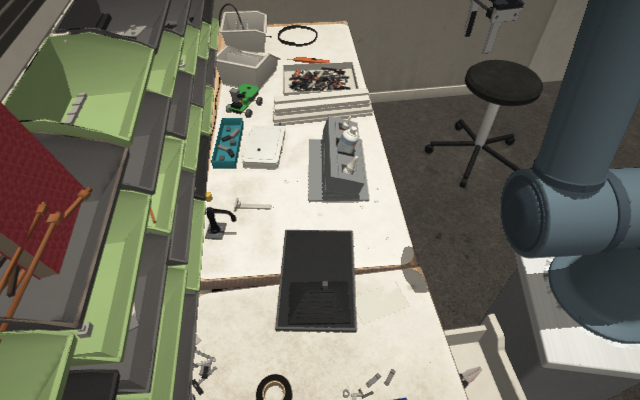

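View pics/top0.png

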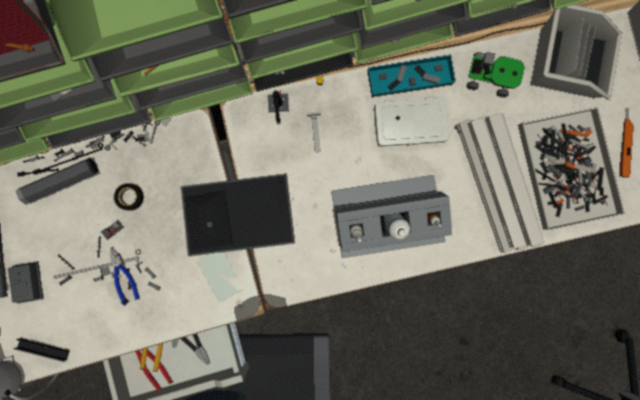

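The side view shows the rack at about (340,165) and the plate at (317,280). In the top view the rack is at (392,218), with the can's white cap at (400,230) and bottle tops at (357,233) and (434,219), and the plate is at (238,215). I'll enlarge these areas for exact pixels.

```bash
cat > h.py <<'E'
import numpy as np, cv2
from plant import arm, vision
def ray(c,u,v):
    d=np.array([(u-c["cx"])/c["fx"],-(v-c["cy"])/c["fy"],-1.]); return c["origin"],c["orientation"]@d
def onz(c,u,v,z):
    o,d=ray(c,u,v); return o+d*(z-o[2])/d[2]
def tri(c1,p1,c2,p2):
    o1,d1=ray(c1,*p1);o2,d2=ray(c2,*p2)
    s=np.linalg.lstsq(np.c_[d1,-d2],o2-o1,rcond=None)[0]
    a,b=o1+s[0]*d1,o2+s[1]*d2; return (a+b)/2,np.linalg.norm(a-b)
def proj(c,P):
    q=c["orientation"].T@(np.asarray(P)-c["origin"]); return c["cx"]-c["fx"]*q[0]/q[2], c["cy"]+c["fy"]*q[1]/q[2]
E
python3 - <<'E'
import cv2,numpy as np
s=cv2.imread("pics/side0.png");t=cv2.imread("pics/top0.png")
a=cv2.resize(t[165:265,320:460],None,fx=2.8,fy=2.8,interpolation=2)
b=cv2.resize(t[165:265,170:310],None,fx=2.8,fy=2.8,interpolation=2)
c=cv2.resize(s[110:210,290:390],None,fx=3,fy=3,interpolation=2)
d=cv2.resize(s[225:335,260:370],None,fx=300/110,fy=300/110,interpolation=2)
g=lambda m:(255*(m/255.)**.45).astype(np.uint8)
im=np.zeros((590,784,3),np.uint8)
im[:280,:392]=a;im[:280,392:]=g(b);im[285:585,:300]=c;im[285:585,392:692]=g(d)
cv2.imwrite("pics/crop0.png",im)
E
```

```text
(no output)
```

View pics/crop0.png

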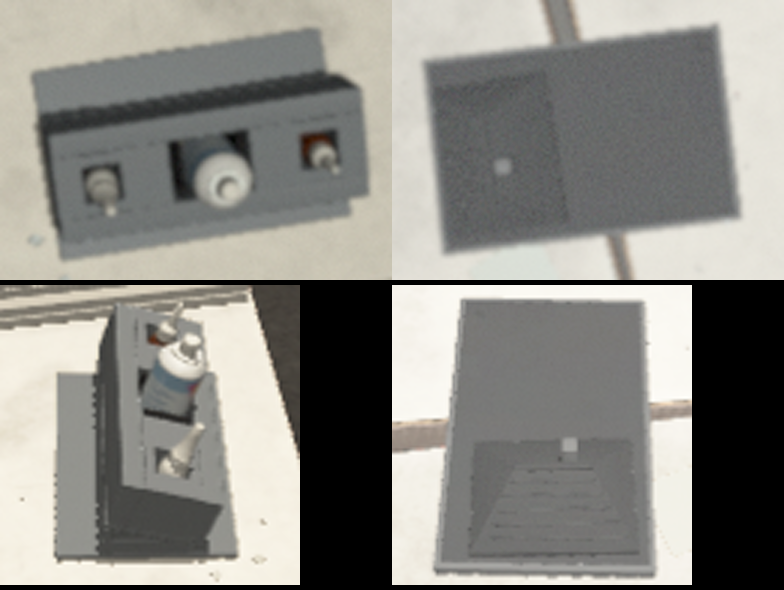

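The roof is in the +y (left) half of the plate, so the free half is its right end, at about (262,208) in the top view. The can leans to -x: its cap tip is at (401,232) in the top view and (354,128) in the side view.

Run:
```python
from h import *
np.set_printoptions(precision=4,suppress=True)
T=vision.camera("top");S=vision.camera("side")
pl=np.array([onz(T,u,v,.011) for u,v in[(182.1,187.1),(285.7,174.6),(293.6,241.8),(189.3,254.6)]])
rk=np.array([onz(T,u,v,.008) for u,v in[(332.1,191.1),(434.3,175.7),(445,240.7),(342.1,257.1)]])
for n,q in(("plate",pl),("rack",rk)):
    print(n,q.mean(0),np.linalg.norm(q-np.roll(q,-1,0),axis=1)); print(q)
    e=(q[0]-q[1])+(q[3]-q[2]); f=(q[0]-q[3])+(q[1]-q[2]); yw=np.arctan2(-e[0],e[1]); print("yaw",np.degrees([yw,np.arctan2(f[1],f[0])]))
cap,gap=tri(T,(401.4,231.8),S,(353.7,128.3)); print("cap tip",cap,gap)
g,gg=tri(T,(359.5,240),S,(356,253-110+110-0)) if 0 else tri(T,(320+110/2.8,165+209/2.8),S,(290+201/3,110+142/3)); print("glue tip",g,gg)
o,og=tri(T,(320+336/2.8,165+171/2.8),S,(290+181/3,110+22/3)); print("oil tip",o,og)
for yw in np.radians([7,8,9,10]):
    a=np.array([-np.sin(.3)*np.cos(yw),-np.sin(.3)*np.sin(yw),np.cos(.3)])
    org=cap-.108*a; print(np.degrees(yw),"can org",org,"rack org",org-np.array([.002*np.cos(yw),.002*np.sin(yw),.033]))
s=arm.sense();print(s["time_s"],np.array(s["joint_positions"]))
```

```text
plate [0.5828 0.0357 0.011 ] [0.2283 0.148  0.2279 0.1481]
[[ 0.6445  0.157   0.011 ]
 [ 0.6683 -0.0701  0.011 ]
 [ 0.5211 -0.0854  0.011 ]
 [ 0.4972  0.1412  0.011 ]]
yaw [6.0035 6.0116]
rack [ 0.5738 -0.2937  0.008 ] [0.2278 0.1443 0.2277 0.1458]
[[ 0.6306 -0.1714  0.008 ]
 [ 0.6609 -0.3971  0.008 ]
 [ 0.5179 -0.4158  0.008 ]
 [ 0.486  -0.1904  0.008 ]]
yaw [7.8445 7.4724]
cap tip [ 0.5386 -0.2974  0.132 ] 0.00206418141410169
glue tip [ 0.5244 -0.2183  0.1112] 0.0021710172985321572
oil tip [ 0.5498 -0.3802  0.1017] 0.0006278139270279277
7.0 can org [ 0.5703 -0.2935  0.0288] rack org [ 0.5683 -0.2937 -0.0042]
8.0 can org [ 0.5702 -0.2929  0.0288] rack org [ 0.5682 -0.2932 -0.0042]
9.0 can org [ 0.5701 -0.2924  0.0288] rack org [ 0.5681 -0.2927 -0.0042]
10.0 can org [ 0.57   -0.2918  0.0288] rack org [ 0.568  -0.2922 -0.0042]
0.2 [-1.3791  0.2455  1.5585 -0.      1.3387 -0.1741]
```

```bash
cat >> h.py <<'E'
from scipy.spatial.transform import Rotation as Ro
np.set_printoptions(precision=4,suppress=True)
yaw=np.radians(7.7)
A=np.array([-np.sin(.3)*np.cos(yaw),-np.sin(.3)*np.sin(yaw),np.cos(.3)])
CAP=np.array([0.5374,-0.2981,.1362])
Y=np.array([np.cos(.3)*np.cos(yaw),np.cos(.3)*np.sin(yaw),np.sin(.3)])
RG=np.c_[np.cross(Y,-A),Y,-A]
def rel(p,R,s=None):
    s=s or arm.sense(); M=s["ee_rot"]; p=np.asarray(p)
    w=np.degrees(Ro.from_matrix(M.T@R).as_rotvec())
    print("t",s["time_s"],"tcp",s["tcp_pos"],"| turn deg",w,"| shift now-frame cm",100*M.T@(p-s["tcp_pos"]),"| shift target-frame cm",100*R.T@(p-s["tcp_pos"]))
    print("F",s["wrist_force"],"gap",s["finger_gap"],"grip",s["gripper_force"],"q",s["joint_positions"])
E
python3 - <<'E'
from h import *
T=vision.camera("top"); print(onz(T,401.4,231.8,.1362))
print("RG",RG)
rel(CAP+.05*A,RG); rel(CAP-.053*A,RG)
E
```

```text
[ 0.5396 -0.2965  0.1362]
RG [[-0.134   0.9467  0.2929]
 [ 0.991   0.128   0.0396]
 [-0.      0.2955 -0.9553]]
t 0.25 tcp [ 0.2325 -0.6067  0.205 ] | turn deg [-14.567   11.4663 -76.1362] | shift now-frame cm [ 38.0773 -18.2507   2.1203] | shift target-frame cm [26.4986 30.7881 11.721 ]
F [ 0.2356 -0.0778 -0.5749] gap 0.09373926943640766 grip 0.0 q [-1.3791  0.2454  1.5584  0.      1.3387 -0.1741]
t 0.25 tcp [ 0.2325 -0.6067  0.205 ] | turn deg [-14.567   11.4663 -76.1362] | shift now-frame cm [ 41.0386 -17.5443  11.9602] | shift target-frame cm [26.4986 30.7881 22.021 ]
F [ 0.2356 -0.0778 -0.5749] gap 0.09373926943640766 grip 0.0 q [-1.3791  0.2454  1.5584  0.      1.3387 -0.1741]
```

```bash
sed -i 's/0.5374,-0.2981/0.5392,-0.2968/' h.py; python3 -m creep '[9.4,2,-1,-0.5,0,0,0, 9.4,3,-1.5,-0.5,0,0,0, 9.4,3,-1.5,-0.5,0,0,0, 9.4,3,-1.5,-0.5,0,0,0, 9.4,3,-1.5,-0.5,0,0,0, 9.4,3,-1.5,-0.5,0,0,0, 9.4,3,-1.5,-0.5,0,0,0, 9.4,3,-1.5,-0.5,0,0,0, 9.4,3,-1.5,-0.5,0,0,0, 9.4,3,-1.5,-0.5,0,0,0, 9.4,3,-1.5,-0.5,0,0,0, 9.4,2,-1,-0.5,0,0,0]'; python3 -c "
from h import *
rel(CAP+.05*A,RG)"
```

```text
time_s: 1.25
tcp_pos: [0.4907, -0.3243, 0.2657]
ee_rot: [[0.933, 0.359, 0.0], [0.359, -0.933, 0.001], [0.001, -0.0, -1.0]]
wrist_force: [0.0, 0.7, 0.1]
finger_gap: 0.0935
gripper_force: 0.0
t 1.25 tcp [ 0.4907 -0.3243  0.2657] | turn deg [-14.5353  11.4518 -76.0304] | shift now-frame cm [ 4.0712 -1.1599  8.174 ] | shift target-frame cm [2.0731 1.1165 8.8989]
F [0.0276 0.7193 0.072 ] gap 0.09346096604374031 grip 0.0 q [-0.7769  0.0567  1.6576  0.0006  1.4273  0.4262]
```

```bash
python3 -m creep '[8,0,0,0,-1.2,0.95,-6.3, 8,0,0,0,-1.2,0.95,-6.3, 8,0,0,0,-1.2,0.95,-6.3, 8,0,0,0,-1.2,0.95,-6.3, 8,0,0,0,-1.2,0.95,-6.3, 8,0,0,0,-1.2,0.95,-6.3, 8,0,0,0,-1.2,0.95,-6.3, 8,0,0,0,-1.2,0.95,-6.3, 8,0,0,0,-1.2,0.95,-6.3, 8,0,0,0,-1.2,0.95,-6.3, 8,0,0,0,-1.2,0.95,-6.3, 8,0,0,0,-1.2,0.95,-6.3]' >/dev/null; python3 -c "
from h import *
rel(CAP+.05*A,RG)"
```

```text
t 2.25 tcp [ 0.4891 -0.3265  0.2654] | turn deg [-0.0755  0.0449 -0.2126] | shift now-frame cm [2.2793 1.3077 8.9281] | shift target-frame cm [2.2674 1.3043 8.9316]
F [-0.2159 -0.5942 -0.9038] gap 0.08020336209004303 grip 0.0 q [-0.906  -0.0796  1.8157  0.2693  1.2611 -1.1005]
```

```bash
python3 -m creep '[8,0.6,0.3,1.5,0,0,-0.2, 8,0.6,0.4,1.5,0,0,0, 8,0.6,0.4,1.5,0,0,0, 8,0.5,0.2,1.5,0,0,0, 8,0,0,1.5,0,0,0, 8,0,0,1.4,0,0,0, 8,0,0,0,0,0,0]' >/dev/null
python3 - <<'E'
from h import *
rel(CAP+.05*A,RG); rel(CAP-.053*A,RG)
s=arm.sense();T=vision.camera("top");S=vision.camera("side")
for d in(.05,.1): print(proj(T,s["tcp_pos"]+d*s["ee_rot"][:,2]),proj(S,s["tcp_pos"]+d*s["ee_rot"][:,2]))
a=cv2.resize(T["pixels"][165:265,320:460,::-1],None,fx=2.8,fy=2.8,interpolation=2)
c=cv2.resize(S["pixels"][80:210,280:390,::-1],None,fx=3,fy=3,interpolation=2)
im=np.zeros((390,740,3),np.uint8);im[:280,:392]=a;im[:,400:730]=c
cv2.imwrite("pics/c1.png",im)
E
```

```text
t 2.8333 tcp [ 0.5235 -0.2972  0.1808] | turn deg [-0.3349 -0.181  -0.3608] | shift now-frame cm [-0.1694  0.1731 -0.2789] | shift target-frame cm [-0.1714  0.1736 -0.2773]
F [-1.323   0.6529 -0.5844] gap 0.08058548715729405 grip 0.0 q [-0.8188  0.0249  1.8709  0.272   1.0903 -1.0549]
t 2.8333 tcp [ 0.5235 -0.2972  0.1808] | turn deg [-0.3349 -0.181  -0.3608] | shift now-frame cm [-0.2018  0.2334 10.0209] | shift target-frame cm [-0.1714  0.1736 10.0227]
F [-1.323   0.6529 -0.5844] gap 0.08058548715729405 grip 0.0 q [-0.8188  0.0249  1.8709  0.272   1.0903 -1.0549]
(np.float64(400.35778066259985), np.float64(232.74963551992494)) (np.float64(353.53958217643077), np.float64(128.56644323096123))
(np.float64(394.6296338103375), np.float64(225.53376362639307)) (np.float64(346.5831548102995), np.float64(143.97402862095592))
```

View pics/c1.png

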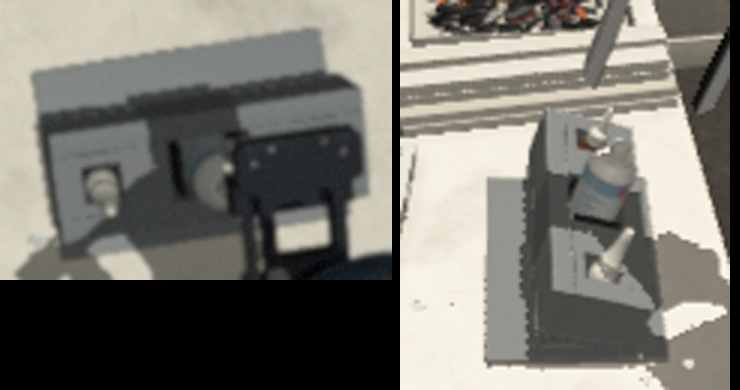

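Both fingers straddle the can's axis: in the side view their tips are centred at about (363,112) and the cap is at (352,130). I'm going down along the axis.

```bash
python3 -m creep '[8,-0.17,0.17,0.3,-0.3,-0.2,-0.3, 8,0,0,1.2,0,0,0, 8,0,0,1.2,0,0,0, 8,0,0,1.2,0,0,0, 8,0,0,1.1,0,0,0, 8,0,0,0,0,0,0]' ; python3 -c "
from h import *
rel(CAP-.053*A,RG)"
```

```text
time_s: 3.43
tcp_pos: [0.5401, -0.297, 0.1332]
ee_rot: [[-0.133, 0.947, 0.292], [0.991, 0.127, 0.039], [-0.0, 0.295, -0.956]]
wrist_force: [-0.2, 1.1, 0.7]
finger_gap: 0.0799
gripper_force: 0.0
t 3.4333 tcp [ 0.5401 -0.297   0.1332] | turn deg [-0.036   0.0272 -0.0792] | shift now-frame cm [0.0367 0.0072 4.9858] | shift target-frame cm [0.0344 0.0041 4.9859]
F [-0.1645  1.0573  0.7038] gap 0.07994687782558216 grip 0.0 q [-0.7971  0.1115  1.8743  0.2862  0.9924 -1.0676]
```

```bash
python3 -m creep '[8,0,0,1.2,0,0,0, 8,0,0,1.2,0,0,0, 8,0,0,1.2,0,0,0, 8,0,0,1.2,0,0,0, 8,0,0,0.1,0,0,0, 8,0,0,0,0,0,0, 5,0,0,0,0,0,0, 5,0,0,0,0,0,0, 4.5,0,0,0,0,0,0, 4.5,0,0,0,0,0,0]' 5; python3 -c "
from h import *
rel(CAP-.053*A,RG)"
```

```text
time_s: 4.27
tcp_pos: [0.5558, -0.2972, 0.0909]
ee_rot: [[-0.132, 0.946, 0.297], [0.991, 0.127, 0.034], [-0.005, 0.299, -0.954]]
wrist_force: [-0.3, -0.3, -0.9]
finger_gap: 0.0567
gripper_force: 0.0
t 4.2667 tcp [ 0.5558 -0.2972  0.0909] | turn deg [ 0.2059  0.3352 -0.0231] | shift now-frame cm [ 0.2663 -0.2349  0.4862] | shift target-frame cm [ 0.2636 -0.2331  0.4886]
F [-0.3124 -0.2793 -0.8847] gap 0.05669434700232002 grip 0.0 q [-0.7769  0.1968  1.866   0.2999  0.9068 -1.0754]
```

```bash
python3 -m creep '[6,0.26,-0.23,0,0.2,0.3,0, 6,0,0,0.3,0,0,0, 6,0,0,0.2,0,0,0, 6,0,0,0,0,0,0]'  5; python3 -c "
from h import *
rel(CAP-.053*A,RG)"
```

```text
time_s: 4.6
tcp_pos: [0.5543, -0.294, 0.084]
ee_rot: [[-0.134, 0.947, 0.291], [0.991, 0.127, 0.041], [0.001, 0.294, -0.956]]
wrist_force: [-0.5, 0.3, -0.9]
finger_gap: 0.0602
gripper_force: 0.0
t 4.6 tcp [ 0.5543 -0.294   0.084 ] | turn deg [-0.0743 -0.0636 -0.0421] | shift now-frame cm [-0.0708  0.0764 -0.1353] | shift target-frame cm [-0.071   0.0765 -0.1351]
F [-0.5229  0.2725 -0.902 ] gap 0.06020435526096256 grip 0.0 q [-0.7751  0.2048  1.8703  0.3012  0.9029 -1.0769]
```

```bash
python3 -m creep '[5.5,-0.07,0.07,-0.1,0,0,0, 4.6,0,0,0,0,0,0, 4.3,0,0,0,0,0,0, 4,0,0,0,0,0,0, 4,0,0,0,0,0,0,4,0,0,0,0,0,0,4,0,0,0,0,0,0]'  5; python3 -c "
from h import *
rel(CAP-.053*A,RG)"
```

```text
time_s: 5.18
tcp_pos: [0.5535, -0.2953, 0.0855]
ee_rot: [[-0.135, 0.948, 0.289], [0.991, 0.129, 0.04], [0.001, 0.292, -0.957]]
wrist_force: [-7.6, -1.2, 3.2]
finger_gap: 0.0408
gripper_force: 5.0
t 5.1833 tcp [ 0.5535 -0.2953  0.0855] | turn deg [-0.2387 -0.0496  0.028 ] | shift now-frame cm [0.0453 0.1197 0.0345] | shift target-frame cm [0.0454 0.1195 0.035 ]
F [-7.5604 -1.2049  3.2069] gap 0.04078053387408878 grip 5.011241649782505 q [-0.7765  0.2035  1.8682  0.2973  0.9077 -1.0763]
```

```bash
python3 -m creep '[3.9,0,-0.12,0,0,0,0, 3.8,0,0,0,0,0,0, 3.8,0,0,0,0,0,0]'  40; python3 -c "
from h import *
rel(CAP-.053*A,RG)"
```

```text
time_s: 5.43
tcp_pos: [0.5534, -0.2953, 0.0855]
ee_rot: [[-0.134, 0.947, 0.291], [0.991, 0.128, 0.04], [0.0, 0.294, -0.956]]
wrist_force: [-4.6, -0.8, 3.4]
finger_gap: 0.0397
gripper_force: 40.0
t 5.4333 tcp [ 0.5534 -0.2953  0.0855] | turn deg [-0.1079 -0.0236 -0.0082] | shift now-frame cm [0.0441 0.1385 0.0324] | shift target-frame cm [0.0441 0.1384 0.0327]
F [-4.6296 -0.8353  3.3905] gap 0.03969419267813718 grip 40.00660377088934 q [-0.7775  0.2024  1.87    0.2999  0.9058 -1.0784]
```

```bash
python3 -m creep '[3.8,0,-0.07,0,0,0,0, 3.8,0,0,-0.02,0,0,5, 3.8,0,0,-0.04,0,0,6, 3.8,0,0,-0.05,0,0,6, 3.8,0,0,-0.05,0,0,6, 3.8,0,0,-0.04,0,0,-5, 3.8,0,0,-0.05,0,0,-6, 3.8,0,0,-0.05,0,0,-6]'  40; python3 -c "
from h import *
rel(CAP-.053*A,RG)"
```

```text
time_s: 6.1
tcp_pos: [0.5529, -0.295, 0.0876]
ee_rot: [[-0.037, 0.955, 0.294], [0.999, 0.027, 0.04], [0.03, 0.295, -0.955]]
wrist_force: [2.3, -0.1, -3.6]
finger_gap: 0.04
gripper_force: 40.0
t 6.1 tcp [ 0.5529 -0.295   0.0876] | turn deg [ 0.0418 -0.028  -5.8239] | shift now-frame cm [0.0188 0.1205 0.2477] | shift target-frame cm [0.0066 0.122  0.2476]
F [ 2.2982 -0.1294 -3.5624] gap 0.04003017732924854 grip 39.99431143687616 q [-0.7788  0.1971  1.8722  0.3024  0.9079 -0.9789]
```

```bash
python3 -m creep '[3.8,0,0,-0.05,0,0,-6, 3.8,0,0,-0.05,0,0,-6, 3.8,0,0,-0.05,0,0,-6, 3.8,0,0,-0.05,0,0,-6, 3.8,0,0,-0.05,0,0,-6, 3.8,0,0,-0.03,0,0,5, 3.8,0,0,-0.05,0,0,6, 3.8,0,0,-0.05,0,0,6, 3.8,0,0,-0.05,0,0,6,3.8,0,0,-0.05,0,0,6, 3.8,0,0,-0.05,0,0,6,3.8,0,0,-0.05,0,0,6]' ; python3 -c "
from h import *
rel(CAP-.053*A,RG)
T=vision.camera('top');S=vision.camera('side')
np.savez('v1.npz',t=T['pixels'],s=S['pixels'])
im=np.zeros((400,760,3),np.uint8)
im[:280,:392]=cv2.resize(T['pixels'][165:265,320:460,::-1],None,fx=2.8,fy=2.8)
im[:390,400:730]=cv2.resize(S['pixels'][80:210,280:390,::-1],None,fx=3,fy=3)
cv2.imwrite('pics/c2.png',im)
"
```

```text
time_s: 7.1
tcp_pos: [0.55, -0.2952, 0.0923]
ee_rot: [[0.153, 0.944, 0.291], [0.984, -0.172, 0.04], [0.088, 0.28, -0.956]]
wrist_force: [-1.0, -1.6, -4.3]
finger_gap: 0.0396
gripper_force: 40.0
t 7.1 tcp [ 0.55   -0.2952  0.0923] | turn deg [ -0.1371  -0.0419 -17.2929] | shift now-frame cm [0.0581 0.2476 0.7803] | shift target-frame cm [-0.0173  0.2519  0.7809]
F [-1.0345 -1.5849 -4.2623] gap 0.03960577973046702 grip 39.99084076534018 q [-0.7816  0.1863  1.8743  0.2979  0.9189 -0.7767]
```

View pics/c2.png

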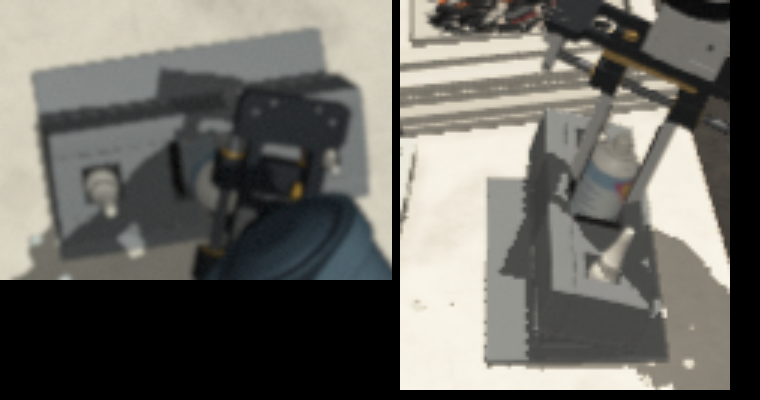

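The rack base is still on the same pixels, the can has turned and risen about 8 mm, and the forces stay small. I'll carry on.

```bash
python3 -m creep '[3.8,0,0,-0.03,0,0,-6, 3.8,0,0,-0.05,0,0,-6, 3.8,0,0,-0.05,0,0,-6, 3.8,0,0,-0.05,0,0,-6, 3.8,0,0,-0.05,0,0,-6, 3.8,0,0,-0.05,0,0,-6, 3.8,0,0,-0.05,0,0,-6, 3.8,0,0,-0.03,0,0,6, 3.8,0,0,-0.05,0,0,6, 3.8,0,0,-0.05,0,0,6, 3.8,0,0,-0.05,0,0,6, 3.8,0,0,-0.05,0,0,6]' | grep -E "wrist|gap"
python3 -m creep '[3.8,0,0,-0.05,0,0,6, 3.8,0,0,-0.05,0,0,6, 3.8,0,0,-0.05,0,0,6, 3.8,0,0,-0.03,0,0,-6, 3.8,0,0,-0.05,0,0,-6, 3.8,0,0,-0.05,0,0,-6, 3.8,0,0,-0.05,0,0,-6, 3.8,0,0,-0.05,0,0,-6, 3.8,0,0,-0.05,0,0,-6, 3.8,0,0,-0.05,0,0,-6, 3.8,0,0,-0.05,0,0,-6, 3.8,0,0,-0.03,0,0,6]' | grep -E "wrist|gap"; python3 -c "
from h import *
rel(CAP-.053*A,RG)
T=vision.camera('top')['pixels'].astype(int);o=np.load('v1.npz')['t'].astype(int)
print('rack edge diff',[abs(T[a:b,c:d]-o[a:b,c:d]).mean().round(1) for a,b,c,d in((185,262,325,345),(172,190,330,400),(172,190,420,450))])
"
```

```text
wrist_force: [-0.1, -1.2, -4.7]
finger_gap: 0.0401
wrist_force: [0.2, -0.6, -3.3]
finger_gap: 0.0399
t 9.2 tcp [ 0.5474 -0.2956  0.1038] | turn deg [-0.0352 -0.0577 19.3716] | shift now-frame cm [-0.0608  0.1548  1.9634] | shift target-frame cm [-0.0043  0.1647  1.9635]
F [ 0.2122 -0.6249 -3.3401] gap 0.039866593899667346 grip 39.98842835311052 q [-0.7861  0.1646  1.8753  0.2957  0.9391 -1.4147]
rack edge diff [np.float64(2.0), np.float64(1.5), np.float64(1.4)]
```

```bash
python3 -m creep '[3.8,0,0,-0.05,0,0,6, 3.8,0,0,-0.05,0,0,6, 3.8,0,0,-0.05,0,0,6, 3.8,0,0,-0.05,0,0,6, 3.8,0,0,-0.05,0,0,6, 3.8,0,0,-0.05,0,0,6, 3.8,0,0,-0.05,0,0,6, 3.8,0,0,-0.03,0,0,-6, 3.8,0,0,-0.05,0,0,-6, 3.8,0,0,-0.05,0,0,-6, 3.8,0,0,-0.05,0,0,-6, 3.8,0,0,-0.05,0,0,-6]' | grep -E "wrist|gap"
python3 -m creep '[3.8,0,0,-0.05,0,0,-6, 3.8,0,0,-0.05,0,0,-6, 3.8,0,0,-0.05,0,0,-6, 3.8,0,0,-0.03,0,0,6, 3.8,0,0,-0.05,0,0,6, 3.8,0,0,-0.05,0,0,6, 3.8,0,0,-0.05,0,0,6, 3.8,0,0,-0.05,0,0,6, 3.8,0,0,-0.05,0,0,6, 3.8,0,0,-0.05,0,0,6, 3.8,0,0,-0.05,0,0,6, 3.8,0,0,-0.03,0,0,-6]' | grep -E "wrist|gap"; python3 -c "
from h import *
rel(CAP-.053*A,RG)
T=vision.camera('top')['pixels'].astype(int);o=np.load('v1.npz')['t'].astype(int)
print('rack edge diff',[abs(T[a:b,c:d]-o[a:b,c:d]).mean().round(1) for a,b,c,d in((185,262,325,345),(172,190,330,400),(172,190,420,450))])
"
```

```text
wrist_force: [0.3, -1.0, -5.1]
finger_gap: 0.0401
wrist_force: [0.7, -0.6, -4.7]
finger_gap: 0.0402
t 11.25 tcp [ 0.5441 -0.296   0.1146] | turn deg [ -0.0322  -0.0655 -17.0913] | shift now-frame cm [0.0318 0.1643 3.0867] | shift target-frame cm [-0.0141  0.1652  3.0868]
F [ 0.7443 -0.6308 -4.6835] gap 0.040214996958904084 grip 39.995746621862054 q [-0.7911  0.1436  1.8768  0.2931  0.9591 -0.777 ]
rack edge diff [np.float64(2.6), np.float64(1.6), np.float64(1.3)]
```

```bash
python3 -m creep '[3.8,0,0,-0.05,0,0,-6, 3.8,0,0,-0.05,0,0,-6, 3.8,0,0,-0.05,0,0,-6, 3.8,0,0,-0.05,0,0,-6, 3.8,0,0,-0.05,0,0,-6, 3.8,0,0,-0.05,0,0,-6, 3.8,0,0,-0.03,0,0,6, 3.8,0,0,-0.05,0,0,6, 3.8,0,0,-0.05,0,0,6, 3.8,0,0,-0.05,0,0,6, 3.8,0,0,-0.05,0,0,6, 3.8,0,0,-0.05,0,0,6]' | grep -E "wrist|gap"
python3 -m creep '[3.8,0,0,-0.05,0,0,6, 3.8,0,0,-0.05,0,0,6, 3.8,0,0,-0.03,0,0,-6, 3.8,0,0,-0.05,0,0,-6, 3.8,0,0,-0.05,0,0,-6, 3.8,0,0,-0.05,0,0,-6, 3.8,0,0,-0.05,0,0,-6, 3.8,0,0,-0.05,0,0,-6, 3.8,0,0,-0.05,0,0,-6, 3.8,0,0,-0.05,0,0,-6, 3.8,0,0,-0.03,0,0,6, 3.8,0,0,-0.05,0,0,6]' | grep -E "wrist|gap"
python3 -m creep '[3.8,0,0,-0.05,0,0,6, 3.8,0,0,-0.05,0,0,6, 3.8,0,0,-0.05,0,0,6, 3.8,0,0,-0.05,0,0,6, 3.8,0,0,-0.05,0,0,6, 3.8,0,0,-0.05,0,0,6, 3.8,0,0,-0.05,0,0,-6, 3.8,0,0,-0.05,0,0,-6, 3.8,0,0,-0.05,0,0,-6, 3.8,0,0,-0.05,0,0,-6]' | grep -E "wrist|gap"
python3 -c "
from h import *
rel(CAP-.053*A,RG)
T=vision.camera('top')['pixels'].astype(int);o=np.load('v1.npz')['t'].astype(int)
print('rack edge diff',[abs(T[a:b,c:d]-o[a:b,c:d]).mean().round(1) for a,b,c,d in((185,262,325,345),(172,190,330,400),(172,190,420,450))])
"
```

```text
wrist_force: [0.9, -0.8, -5.2]
finger_gap: 0.0401
wrist_force: [1.0, -0.3, -5.1]
finger_gap: 0.0401
wrist_force: [-0.5, -0.9, -1.4]
finger_gap: 0.0401
t 14.1333 tcp [ 0.5396 -0.297   0.1313] | turn deg [ 0.0143 -0.022  -4.6435] | shift now-frame cm [0.037  0.1021 4.8227] | shift target-frame cm [0.0304 0.106  4.8227]
F [-0.5157 -0.8652 -1.3958] gap 0.04007924565872618 grip 39.99692011312845 q [-0.7984  0.1131  1.8765  0.2885  0.9895 -0.9913]
rack edge diff [np.float64(3.3), np.float64(1.7), np.float64(1.3)]
```

The axial force has dropped to roughly the can's weight, so the can is free. I'm drawing it clear and up, then checking how it sits in the grip.

```bash
python3 -m creep '[3.8,0,0,-0.1,0,0,-4, 3.8,0,0,-0.2,0,0,-2, 3.8,0,0,-0.5,0,0,0, 3.8,0,0,-1,0,0,0, 3.8,0,0,-1.5,0,0,0, 3.8,0,0,-2,0,0,0, 3.8,0,0,-2,0,0,0, 3.8,0,0,-2,0,0,0, 3.8,0,0,-1,0,0,0, 3.8,0,0,0,0,0,0]' | grep -E "wrist|gap"
python3 - <<'E'
from h import *
# placing: plate axes
py=np.radians(6.0); X=np.array([np.cos(py),np.sin(py),0]);Yp=np.array([-np.sin(py),np.cos(py),0])
P=np.array([.5828,.0357,0])-.062*Yp; print("place",P)
z=np.array([0,0,-1.]); s=arm.sense()
y=s["ee_rot"][:,1]*[1,1,0]; y/=np.linalg.norm(y); RP=np.c_[np.cross(y,z),y,z]
rel(P+[0,0,.011+.055+.1],RP,s)
T=vision.camera('top');S=vision.camera('side')
im=np.zeros((420,780,3),np.uint8)
im[:280,:392]=cv2.resize(T['pixels'][165:265,320:460,::-1],None,fx=2.8,fy=2.8)
im[:420,400:760]=cv2.resize(S['pixels'][60:200,280:400,::-1],None,fx=3,fy=3)
cv2.imwrite('pics/c3.png',im)
t=s["tcp_pos"];Rz=s["ee_rot"][:,2]
for d in(-.041,0,.055): print(d,proj(S,t+d*Rz))
E
```

```text
wrist_force: [0.9, -0.4, -1.1]
finger_gap: 0.04
place [ 0.5893 -0.026   0.    ]
t 15.0167 tcp [ 0.51   -0.3026  0.2333] | turn deg [17.3536  0.5743 -0.0876] | shift now-frame cm [26.2454  9.4831  9.7471] | shift target-frame cm [26.1456 12.0377  6.7274]
F [ 0.9427 -0.4131 -1.1257] gap 0.03998872838432991 grip 39.997699728580756 q [-0.8463 -0.0535  1.8506  0.2684  1.1812 -1.0791]
-0.041 (np.float64(376.3687515957351), np.float64(75.47767006527356))
0 (np.float64(369.0331173282427), np.float64(91.318629303329))
0.055 (np.float64(359.93126638389134), np.float64(110.97365087920905))
```

View pics/c3.png

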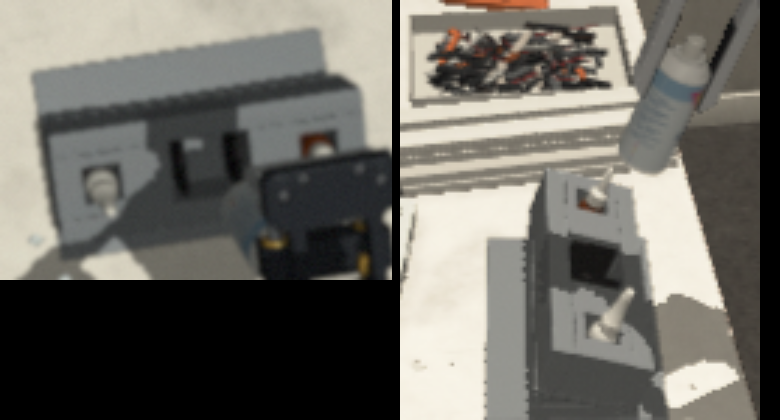

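The can (cap at (697,40), underside about (643,160) in the crop) is out. The rack and both bottles haven't moved. Next I stand it up straight and carry it over to the plate.

```bash
python3 -m creep '[3.8,1,0.3,-0.3,4.3,0.1,0, 3.8,1,0.5,-0.3,4.4,0.1,0, 3.8,1.5,0.8,0,4.4,0.2,0, 3.8,2,1,0,4.3,0.2,0, 3.8,2.5,1,0,0,0,0, 3.8,2.5,1.2,0,0,0,0, 3.8,2.5,1.2,0,0,0,0, 3.8,2.5,1.2,0,0,0,0, 3.8,2.5,1.2,0,0,0,0, 3.8,2.5,1.2,0,0,0,0, 3.8,2.5,1.2,0,0,0,0, 3.8,1.5,0.8,0,0,0,0]' | grep -E "wrist|gap"
cat >> h.py <<'E'
def place(p=(.5893,-.026,.066)):
    z=np.array([0,0,-1.]); s=arm.sense()
    y=s["ee_rot"][:,1]*[1,1,0]; y/=np.linalg.norm(y); rel(p,np.c_[np.cross(y,z),y,z],s)
E
python3 -c "
from h import *
place()"
```

```text
wrist_force: [0.1, 0.7, -0.5]
finger_gap: 0.04
t 16.1167 tcp [ 0.5846 -0.0388  0.2376] | turn deg [-0.3977 -0.4553 -0.0016] | shift now-frame cm [ 1.0586  0.7802 17.1647] | shift target-frame cm [ 1.195   0.6611 17.1607]
F [ 0.0791  0.7145 -0.5198] gap 0.040034859772366975 grip 39.99716643949341 q [-0.2619  0.0762  1.6883  0.0045  1.3867 -0.4164]
```

```bash
python3 -m creep '[3.8,0.4,0.2,1,-0.2,-0.2,0, 3.8,0.4,0.2,1.5,-0.2,-0.25,0, 3.8,0.4,0.2,1.5,0,0,0, 3.8,0,0,2,0,0,0, 3.8,0,0,2,0,0,0, 3.8,0,0,2,0,0,0, 3.8,0,0,2,0,0,0, 3.8,0,0,1.5,0,0,0, 3.8,0,0,1,0,0,0, 3.8,0,0,0.5,0,0,0, 3.8,0,0,0,0,0,0, 3.8,0,0,0,0,0,0]' | grep -E "wrist|gap"
python3 - <<'E'
from h import *
place()
s=arm.sense();T=vision.camera('top');S=vision.camera('side')
t=s["tcp_pos"];Rz=s["ee_rot"][:,2]
for d in(-.041,.055): print(d,proj(S,t+d*Rz))
im=np.zeros((520,792,3),np.uint8)
im[:280,:392]=cv2.resize(T['pixels'][165:265,170:310,::-1],None,fx=2.8,fy=2.8)
im[:520,400:790]=cv2.resize(S['pixels'][180:340,260:380,::-1],None,fx=3.25,fy=3.25)
im=(255*(im/255.)**.6).astype(np.uint8)
cv2.imwrite('pics/c4.png',im)
E
```

```text
wrist_force: [0.7, -0.2, -1.9]
finger_gap: 0.0397
t 17.1167 tcp [ 0.5894 -0.0294  0.0898] | turn deg [ 0.1571  0.1298 -0.0002] | shift now-frame cm [0.3465 0.0346 2.3805] | shift target-frame cm [0.3411 0.0411 2.3812]
F [ 0.6511 -0.2428 -1.8862] gap 0.03965737930260181 grip 39.9976662195013 q [-0.2414  0.2359  1.7949 -0.0012  1.1074 -0.3925]
-0.041 (np.float64(318.1982554874205), np.float64(211.8387818025112))
0.055 (np.float64(318.4146531464314), np.float64(240.26524959225654))
```

View pics/c4.png

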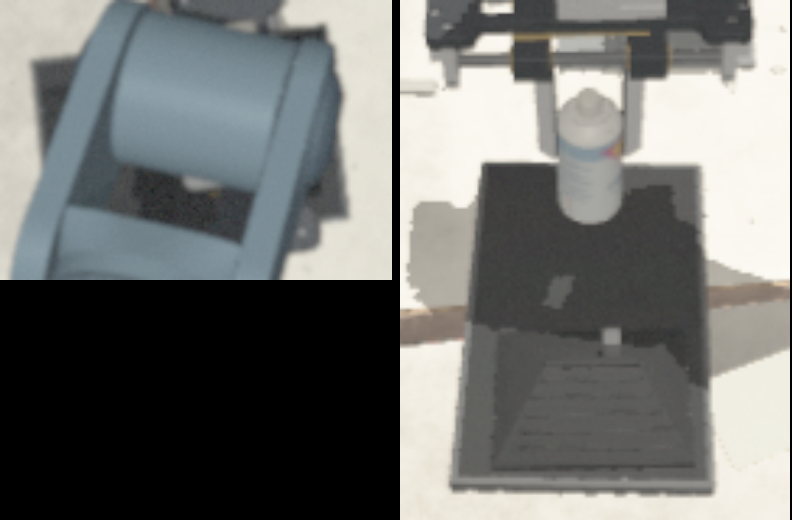

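The can hangs upright over the free half, with its underside at (590,222) in the crop and the roof below at (600,400). I'm lowering it gently.

```bash
python3 -m creep '[3.8,0.15,0,0.5,0.1,0.1,0, 3.8,0.15,0,0.5,0,0,0, 3.8,0,0,0.4,0,0,0, 3.8,0,0,0.2,0,0,0, 3.8,0,0,0.1,0,0,0, 3.8,0,0,0,0,0,0]' | grep -E "wrist|tcp"
python3 -m creep '[3.8,0,0,0.1,0,0,0, 3.8,0,0,0.1,0,0,0, 3.8,0,0,0,0,0,0]' | grep -E "wrist|tcp|rot"
```

```text
tcp_pos: [0.5886, -0.0262, 0.0723]
wrist_force: [0.1, 0.8, -0.6]
tcp_pos: [0.5888, -0.0263, 0.0707]
ee_rot: [[-0.151, 0.988, 0.001], [0.988, 0.151, -0.0], [-0.0, 0.001, -1.0]]
wrist_force: [0.7, 0.0, -0.4]
```

```bash
python3 -m creep '[3.8,0,0,0.1,0,0,0, 3.8,0,0,0.1,0,0,0, 3.8,0,0,0,0,0,0]' | grep -E "wrist|tcp"
python3 -m creep '[3.8,0,0,0.1,0,0,0, 3.8,0,0,0,0,0,0]' | grep -E "wrist|tcp|rot"
```

```text
tcp_pos: [0.5887, -0.0262, 0.0685]
wrist_force: [-0.3, 0.3, -1.2]
tcp_pos: [0.5888, -0.0262, 0.0676]
ee_rot: [[-0.151, 0.988, 0.001], [0.988, 0.151, -0.0], [-0.0, 0.001, -1.0]]
wrist_force: [0.3, -0.4, -1.4]
```

```bash
python3 -m creep '[3.8,0,0,0.1,0,0,0, 3.8,0,0,0,0,0,0]' | grep -E "wrist|tcp"
python3 -m creep '[3.8,0,0,0.1,0,0,0, 3.8,0,0,0,0,0,0]' | grep -E "wrist|tcp"
python3 -m creep '[3.8,0,0,0.05,0,0,0, 3.8,0,0,0,0,0,0]' | grep -E "wrist|tcp"
```

```text
tcp_pos: [0.5887, -0.0262, 0.0665]
wrist_force: [-0.5, -0.2, -1.9]
tcp_pos: [0.589, -0.0264, 0.0662]
wrist_force: [-1.1, 0.2, 1.7]
tcp_pos: [0.5891, -0.0264, 0.0661]
wrist_force: [-2.8, -0.8, 5.6]
```

Contact came at exactly the predicted height. I'm releasing and backing straight up.

```bash
python3 -m creep '[4.2,0,0,0,0,0,0, 4.8,0,0,0,0,0,0, 5.5,0,0,0,0,0,0, 6.5,0,0,0,0,0,0, 7,0,0,0,0,0,0, 7,0,0,0,0,0,0]' 5 | grep -E "wrist|gap"
python3 -m creep '[7,0,0,-0.5,0,0,0, 7,0,0,-1,0,0,0, 7,0,0,-2,0,0,0, 7,0,0,-2.5,0,0,0, 7,0,0,-3,0,0,0, 7,0,0,-3,0,0,0, 7,0,0,-3,0,0,0, 7,0,0,-2,0,0,0, 7,0,0,-1,0,0,0, 7,0,0,0,0,0,0]' | grep -E "tcp|wrist|gap"
python3 - <<'E'
from h import *
T=vision.camera('top');S=vision.camera('side')
im=np.zeros((540,792,3),np.uint8)
im[:,:]=0
im[:210,:400]=cv2.resize(T['pixels'][160:265,170:470,::-1],(400,210))
im[:540,402:792]=cv2.resize(S['pixels'][100:340,240:390,::-1],(390,540))
cv2.imwrite('pics/c5.png',(255*(im/255.)**.6).astype(np.uint8))
E
```

```text
wrist_force: [-0.5, -0.5, -0.0]
finger_gap: 0.069
tcp_pos: [0.5902, -0.0265, 0.249]
wrist_force: [-0.1, -0.3, -0.7]
finger_gap: 0.0702
```

View pics/c5.png

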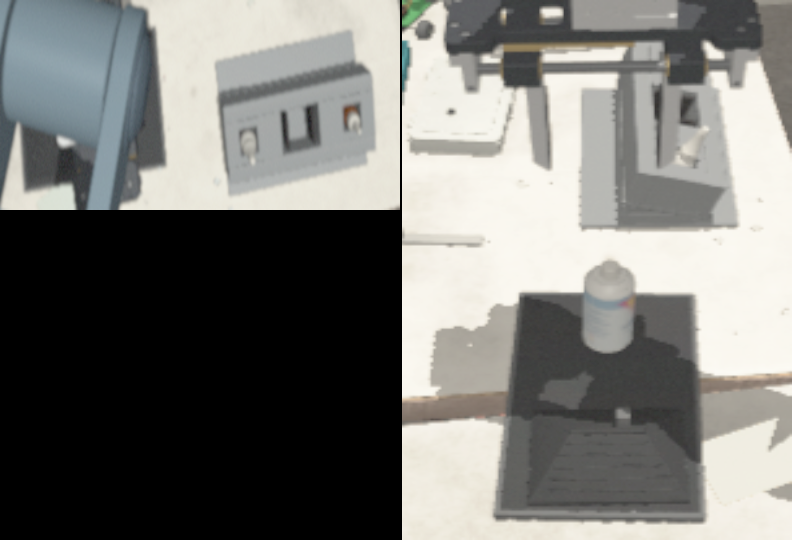

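The can stands upright on the free half at (608,310) in the crop, and the roof, the rack and both bottles are in place. The gripper is clear of everything.

```bash
python3 -c "
from plant import arm
print(arm.hand_in())"
```

```text
the job is handed in; nothing more can be done
None
```

I freed the can with twist-and-pull wiggles and stood it upright on the free half of the base plate, then handed the job in; in the last pictures the rack, both bottles and the roof part looked unmoved.

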